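# Make up a carving kit and a sharpening kit

## Robot

A 6-joint arm with a two-finger parallel gripper is mounted at the origin on the work surface. World frame = base frame: x ahead of the robot, y to its left, z up, the work surface at z = 0. Lengths are in mm, angles in rad, forces in N, time in s.
With the tool pointing down it reaches from about 350 to 775 mm from the base axis. Payload 7.3 kg.
Tool frame: the origin (TCP) lies on the centre line of the jaws, within the pads' length; the fingertips stand 11 mm ahead of it and the grasp point (between the pads) lies 8 mm behind it; z points along the fingers, y is the line along which they close (so a half turn about z gives the same grasp; the last joint's range is limited). The gripper opens to 92 mm and grips with 3 to 60 N. Pads are 19 mm wide; open, the fingers measure 130 mm over their backs; the gripper's body (75 mm by 190 mm) begins 47 mm behind the grasp point.
Start: joints at [-1.486, 0.342, 1.524, -0, 1.275, -0.146], TCP at [120.118, -511.092, 237.741] pointing down, gripper open.
Joint ranges: [-2.53, 2.53], [-0.77, 2.02], [0.04, 2.7], [-1, 4.14], [0.28, 2.66], [-3.11, 3.11]. Speed limits (rad/s): [2.57, 2.57, 3.14, 3.14, 3.14, 3.14].

## Interface

Orientations are given as [roll, pitch, yaw] about the fixed x, y, z axes, in that order (R = Rz(yaw) Ry(pitch) Rx(roll)).
In Python, from plant import bot gives the robot as it stands.
- The arm moves only by the tool step_arm, never from a script. Its argument "deltas" is a list of rows, each a list of 5 numbers: the opening, from 0 (shut) to 1 (fully open), then the shift along the tool's x, y, z each as a share of 0.5 m, from -1 to 1, then the turn about the tool's z as a share of pi/2 rad, from -1 to 1. In form: [[claw, x, y, z, turn], ...]. A call has 1 to 8 rows; each row shifts and turns the commanded pose from where the row before left it, along the tool's axes as they then stand; what a row does not reach is not made up. A row lasts 1/10 s, in which the tool goes at most 50 mm and 8.59 degrees, less where a joint would pass 70% of its speed; a pose out of reach is approached as far as the arm can. A call with a number of a shift or a turn outside -1 to 1 is refused whole. A call with a gripper value outside its range is refused whole. The fingers move at their own pace and stop on an object; the grip force is fixed at half the most. Time passes only in rows, so rows that do not move let the fingers close. It gives the time, the measured TCP pose, the force, the opening and the grip force at its end, in the units of the state.
- bot.get_obs(): the state, without advancing time (a new reading comes with each control period).
- bot.capture(name): name is "side" or "top" or "wrist"; returns (picture, depth): 480x640x3 uint8, red, green, blue; 480x640 float32, mm along the optical axis (not along the pixel's ray), 0 where there is no reading.
- bot.camera_params(name): a dict with "fov_y" (degrees; the focal length in pixels is half the picture's height over the tangent of half this angle, whatever the lens; pixels are square), "cx", "cy" (the principal point, pixels), "rvec" (rotation vector, rad) and "tvec" (3), from world to camera coordinates, as OpenCV has them. Camera axes: x right, y down, z forward; pixel columns grow to the right and rows downward; lengths in mm; the calibration is good to about 2 mm. A picture is of the moment at which its call begins: read the wrist's pose just before it. camera_params takes no time and is no camera call; for the wrist camera it gives the pose at the moment of the call.
- bot.close_job(): hands the job in; it is judged then, once.
The state is a dict: "time": time; "joint_positions": joint angles; "dq": joint speeds; "tau": joint torques, N m; "tool_pos": TCP position; "tcp_rot": TCP orientation; "contact_force": force on the tool from outside, world axes, zero at the start; "moment": the same for the moment, N m; "grip_width": finger opening in mm; "finger_force": force on a finger pad.
Only numpy, scipy, OpenCV 4.12 (cv2) and the standard library are available. Lean on these libraries where they do the work, as an engineer would, in place of code of your own. Each camera call takes 0.05 s, during which the arm holds its last target. There are 200 camera calls.

## Task

Make up two kits for the woodcarving class, each thing centred on its own black pad. Blue tray, the carving kit: stand the dark wooden mallet upright, head down, on the round pad and lay the red-handled gouge along the oblong pad. Yellow tray, the sharpening kit: stand the green-lidded tin on the round pad and, on the oblong pad, stand upright the honing block, which hangs by a keyhole from a screw on the little board (lift it up, then draw it off forwards); leave the white-lidded tin where it is.

Things in the scene. Friction and masses are not known exactly. Their poses are not given: they have to be found in the camera images.
- mallet_c (a point): mallet of dark turned wood, 140 mm tall, standing on its head, handle straight up. Head up to 58 mm across, ending 74 mm above the foot; handle 22 to 26 mm across from there to the top. Point: on the axis, mid-handle, 108 mm above the foot (grip it there; the handle bars a hand from going down to the head); z up along the handle. 0.25 kg
- gouge_c (a point): carving gouge lying flat, 140 mm long: red octagonal handle 24 mm thick, 85 mm long, brass ferrule, narrow steel blade 45 mm long. Point: half-way along the whole length, 12 mm above the bench; x along it to the blade's tip, y across, z up. The handle runs from x = -70 to +15 mm, so it can be gripped across at the point. 0.09 kg
- tin_green_c (a point): round flat tin of bare metal with a green lid, 54 mm across, 40 mm high, standing on the bench; the point is its centre, half-way up; z up. 0.12 kg
- tin_white_c (a point): round flat tin of bare metal with a white lid, 54 mm across, 40 mm high, standing on the bench; the point is its centre, half-way up; z up. A look-alike that belongs to no kit and must not be shifted by 20 mm or more
- block_c (a point): honing block, mid-brown wood, reddish leather front; 90 mm tall, 44 wide (y), 36 thick (x), hung on the board's screw, its top 15 mm above the board's. Point: its centre, 45 mm up. x points into the board, y along it, z up. Grip its two sides (y) 30 mm above the point. Keyhole in its back: raise it 23 mm (20 to 27) so the screw head meets the wide hole, then draw it 12 mm or more along -x. 0.12 kg
- tray_blue: square blue tray fixed to the bench, 200 x 200 mm, walls 6 mm thick, 18 high; floor top 6 mm above the bench. Two flush black pads: round, 72 mm across, centred at tray x = -50, y = 0 mm; oblong, 60 (x) by 160 (y), centred at x = +45, y = 0. Origin: centre of the underside; z up; x away from the robot within 0.15 rad
- tray_yellow: square yellow tray fixed to the bench, 200 x 200 mm, walls 6 mm thick, 18 high; floor top 6 mm above the bench. Two flush black pads: round, 72 mm across, centred at tray x = -50, y = 0 mm; oblong, 60 (x) by 160 (y), centred at x = +45, y = 0. Origin: centre of the underside; z up; x away from the robot within 0.15 rad
- rack: small upright plywood board fixed on a foot behind it: 160 mm wide (y), 130 high, 18 thick. Origin: at the bench under the middle of its front face, which looks along -x. A brass screw head, 12 mm across, stands 8.5 mm out from the front at y = 0, 115 mm above the bench; the honing block hangs on it
Not all that is in view belongs to the job. Leave any turquoise look-alike of the part that bears block_c alone.

How it is judged:
By the outcome, as a careful person would: the job done as asked, in the order asked, and still so for the second after the job is handed in, with the robot touching nothing.
It also fails if it takes over 115 s, if anything falls off the work surface, if the arm or the gripper's body presses on something with over 40 N, if the wrist force passes 120 N, or if a joint passes its speed limit or range.

## Working session

There is one attempt and no reset: what is moved stays moved. The work goes in short steps, Python scripts to look and compute and a tool call to move; the robot and the scene stay as the last step left them, time stands still between calls to the robot, and variables do not carry over. Pictures are saved under pics/ and viewed, at most 14 in all, crops included, and the job is handed in when it is done.

Besides the shell and the picture viewer there is one more tool, called as name(argument=value, ...), one argument or row to a line, values as JSON. step_arm: Moves the arm, as the interface text tells. Shift numbers are shares of 0.5 m and turn numbers shares of pi/2 rad, none past 1 either way. Its arguments: {"type":"object","properties":{"deltas":{"type":"array","items":{"type":"array","items":{"type":"number","minimum":-1,"maximum":1}}}},"required":["deltas"]}

```bash
ls; mkdir -p pics
cat > h.py <<'E'
import numpy as np, cv2
from plant import bot
def cam(n):
    p=bot.camera_params(n); f=240/np.tan(np.radians(p['fov_y'])/2)
    R=cv2.Rodrigues(np.array(p['rvec'],float))[0]; t=np.array(p['tvec'],float).ravel()
    return f,p['cx'],p['cy'],R,t
def shot(n,save=None):
    c=cam(n); im,d=bot.capture(n); 
    if save: cv2.imwrite('pics/'+save,im[:,:,::-1])
    np.savez('last_%s.npz'%n,im=im,d=d,f=c[0],cx=c[1],cy=c[2],R=c[3],t=c[4])
    return im,d,c
def plane(c,uv,z):
    f,cx,cy,R,t=c; uv=np.atleast_2d(uv).astype(float)
    r=np.c_[(uv[:,0]-cx)/f,(uv[:,1]-cy)/f,np.ones(len(uv))]@R
    o=-R.T@t; return o+r*((z-o[2])/r[:,2])[:,None]
def cloud(c,d):
    f,cx,cy,R,t=c; v,u=np.mgrid[:480,:640]
    P=np.stack([(u-cx)/f*d,(v-cy)/f*d,d],-1); return (P-t)@R
def proj(c,P):
    f,cx,cy,R,t=c; q=np.atleast_2d(P)@R.T+t; return np.c_[f*q[:,0]/q[:,2]+cx,f*q[:,1]/q[:,2]+cy]
def load(n):
    z=np.load('last_%s.npz'%n); return z['im'],z['d'],(float(z['f']),float(z['cx']),float(z['cy']),z['R'],z['t'])
E
python3 - <<'E'
from h import *
for n in('top','side','wrist'):
    im,d,c=shot(n,n+'1.png'); print(n,c[0],c[1:3],-c[3].T@c[4],c[3][2],(d>0).mean())
print(bot.get_obs())
E
```

```text
pics
top 442.0289315580789 (327.20841882706185, 244.39338168164664) [ 342.73951331  -58.51253363 1106.11213351] [ 0.21436936  0.02467276 -0.976441  ] 0.9961946614583334
side 534.6601624086411 (320.74862611374743, 233.61959100307635) [260.54412053 645.69567926 879.08635831] [ 0.29174322 -0.62037444 -0.72802572] 0.9961490885416666
wrist 355.0769503342255 (317.85405019947547, 234.02960924613427) [ 197.40824432 -493.92056402  384.77683807] [-0.28706641 -0.06641223 -0.95560572] 0.9961165364583333
{'time': 0.15, 'joint_positions': array([-1.48600421e+00,  3.42565633e-01,  1.52475694e+00, -9.86178234e-06,
        1.27539483e+00, -1.45993967e-01]), 'dq': array([ 0.00084485, -0.00231347, -0.00348993,  0.00037591,  0.00074519,
        0.00110607]), 'tau': array([ 9.06405694e-04, -4.31470370e+01, -2.44352299e+01,  7.17176171e-02,
        5.37440856e-02, -8.39592212e-05]), 'tool_pos': array([ 120.08850451, -510.80032164,  237.21726097]), 'tcp_rot': array([-3.14047850e+00, -1.54293104e-04,  2.30788876e-01]), 'contact_force': array([0.6592741 , 0.52746563, 0.11046583]), 'moment': array([ 0.00083417, -0.00928298,  0.01646161]), 'finger_force': 0.0, 'grip_width': 91.71208735969539}
```

View pics/top1.png

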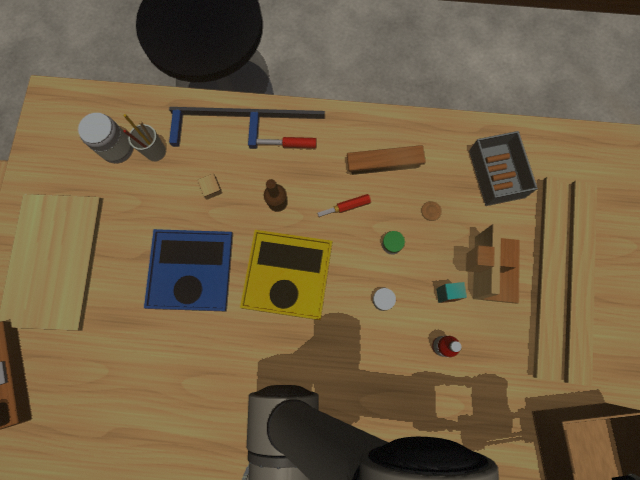

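View pics/side1.png

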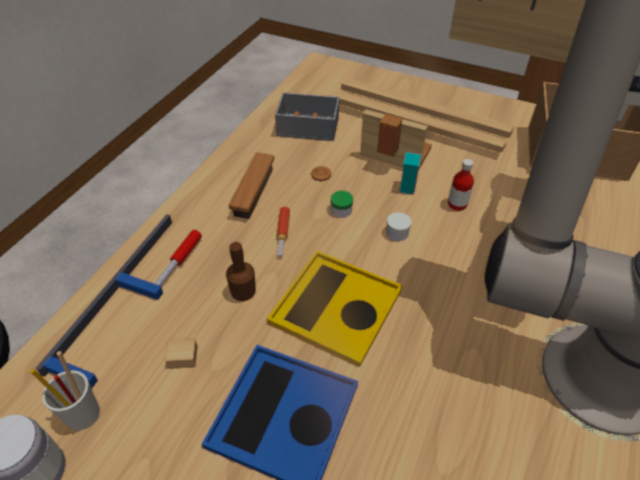

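The top view shows the blue tray at (190,270), yellow tray (288,275), mallet (275,195), gouge (345,206), green tin (393,242), white tin (384,299) and block on the rack (485,256). The rack's front faces image left (+y), and the turquoise decoy is at (452,292).

```bash
cat > m.py <<'E'
from h import *
def hsvm(im,lo,hi,roi,c,d,zr):
    h=cv2.cvtColor(im,cv2.COLOR_RGB2HSV); m=cv2.inRange(h,lo,hi)
    W=cloud(c,d); m[(W[...,2]<zr[0])|(W[...,2]>zr[1])|(d<=0)]=0
    k=np.zeros_like(m); u0,v0,u1,v1=roi; k[v0:v1,u0:u1]=m[v0:v1,u0:u1]
    n,l,s,_=cv2.connectedComponentsWithStats(k); 
    i=1+np.argmax(s[1:,4]); return (l==i),W
if __name__=='__main__':
  for cn,rois in (('top',dict(blue=(130,220,245,320),yellow=(235,225,340,325),green=(370,220,420,265),white=(365,280,405,320),gouge=(310,185,380,225),mallet=(255,170,300,215),block=(470,215,525,310),turq=(430,275,475,310))),
      ('side',dict(blue=(195,340,370,480),yellow=(260,245,410,370),green=(320,185,365,220),white=(375,205,420,245),gouge=(265,200,300,262),mallet=(215,235,265,305),block=(355,105,430,165),turq=(395,145,425,200)))):
    im,d,c=load(cn)
    cols=dict(blue=((105,120,40),(130,255,255),(8,40)),yellow=((20,150,80),(35,255,255),(8,40)),green=((45,100,40),(80,255,255),(30,60)),white=((0,0,110),(180,60,255),(30,60)),gouge=((0,0,0),(180,255,255),(9,60)),mallet=((0,0,0),(180,255,255),(12,200)),block=((0,0,0),(180,255,255),(100,200)),turq=((80,100,40),(100,255,255),(40,200)))
    for k,r in rois.items():
        lo,hi,zr=cols[k]; m,W=hsvm(im,lo,hi,r,c,d,zr)
        P=W[m]; v,u=np.where(m); rc=cv2.minAreaRect(np.float32(P[:,:2]))
        print(cn,k,m.sum(),'px',u.mean().round(1),v.mean().round(1),'mean',P.mean(0).round(1),'z',np.percentile(P[:,2],[2,50,98]).round(1),'rect',np.round(rc[0],1),np.round(rc[1],1),round(rc[2],1))
E
python3 m.py
```

```text
top blue 624 px 191.0 270.9 mean [484.8 301.4  16.2] z [11.3 16.3 20.6] rect [488.4 308.9] [198.5 200.2] 3.3
top yellow 862 px 284.8 273.2 mean [500.7  67.8  15.5] z [ 9.  15.7 20.2] rect [499.7  63.1] [200.3 201.1] 86.7
top green 350 px 393.4 241.1 mean [ 600.6 -194.1   37.8] z [34.2 37.8 42. ] rect [ 601.2 -194.3] [50.6 51.6] 69.1
top white 380 px 384.5 298.6 mean [ 456.8 -181.2   38. ] z [34.2 38.1 41.8] rect [ 457.  -181.1] [50.6 51.1] 5.8
top gouge 416 px 347.9 204.7 mean [690.5 -74.3  18. ] z [ 9.6 18.8 25.4] rect [687.2 -64.4] [ 26.3 139.6] 24.3
top mallet 548 px 275.1 195.3 mean [678.5 105.3  78.6] z [ 16.9  68.5 139.7] rect [684.6 108.1] [52. 56.] 28.2
top block 1226 px 489.8 258.7 mean [ 557.9 -400.2  128.8] z [102.  128.2 145.3] rect [ 560.9 -395.3] [ 57.9 160.4] 89.0
top turq 281 px 454.8 290.5 mean [ 484.8 -335.4   87.7] z [83.4 87.7 91.1] rect [ 485.2 -336.8] [35.  43.4] 11.1
side blue 1118 px 246.9 419.6 mean [538.4 344.1  15.4] z [ 8.5 16.1 19.9] rect [507.6 311.6] [161.1 201.4] 3.4
side yellow 1616 px 334.4 306.5 mean [500.2  72.3  15.2] z [ 8.4 15.9 19.9] rect [501.7  63.5] [205.2 201.7] 86.9
side green 315 px 341.5 199.2 mean [ 600.8 -189.8   38. ] z [31.3 38.3 42.3] rect [ 601.8 -192.3] [48.6 51.9] 24.5
side white 354 px 398.7 221.0 mean [ 458.  -178.6   38.5] z [34.4 38.6 42. ] rect [ 458.5 -179.6] [52.3 56.5] 28.6
side gouge 438 px 282.2 227.8 mean [691.2 -67.7  18.5] z [10.6 18.9 25.3] rect [689.  -61.2] [ 24.4 144.1] 23.3
side mallet 1155 px 239.5 272.9 mean [681.  121.   73.1] z [ 15.2  67.9 139.6] rect [684.5 115.2] [56.4 50. ] 49.6
side block 1128 px 393.0 125.6 mean [ 558.4 -393.5  123.8] z [101.3 125.5 145.3] rect [ 563.1 -393.5] [161.2  61.2] 0.0
side turq 396 px 410.7 166.0 mean [ 484.5 -325.2   76. ] z [41.3 85.1 91.3] rect [ 487.  -334.9] [35.7 49.4] 10.3
```

```bash
cat > m2.py <<'E'
from m import *
for cn,B,Y,Mr,K in (('top',(145,230,235,312),(245,234,332,318),(255,170,300,215),(470,215,525,310)),('side',(205,348,358,478),(268,253,402,360),(215,235,265,305),(355,105,430,165))):
    im,d,c=load(cn); W=cloud(c,d); h=cv2.cvtColor(im,cv2.COLOR_RGB2HSV)
    for nm,(u0,v0,u1,v1) in (('blue',B),('yellow',Y)):
        k=np.zeros(im.shape[:2],np.uint8); k[v0:v1,u0:u1]=255
        k[(im.max(2)>60)|(W[...,2]>12)|(W[...,2]<-3)]=0
        k=cv2.morphologyEx(k,cv2.MORPH_OPEN,np.ones((3,3)))
        n,l,s,ce=cv2.connectedComponentsWithStats(k)
        for i in sorted(range(1,n),key=lambda i:-s[i,4])[:2]:
            v,u=np.where(l==i); P=plane(c,np.c_[u,v],6.); rc=cv2.minAreaRect(np.float32(P[:,:2]))
            print(cn,nm,s[i,4],ce[i].round(1),'mean',P.mean(0).round(1),'rect',np.round(rc[0],1),np.round(rc[1],1),round(rc[2],1))
    u0,v0,u1,v1=Mr; w=W[v0:v1,u0:u1].reshape(-1,3); p=w[(w[:,2]>137)&(w[:,2]<143)]; print('mallet top',len(p),p.mean(0).round(1))
    u0,v0,u1,v1=K; w=W[v0:v1,u0:u1].reshape(-1,3)
    for a,b in((138,150),(124,134)):
        p=w[(w[:,2]>a)&(w[:,2]<b)]; rc=cv2.minAreaRect(np.float32(p[:,:2])); print('z',a,len(p),p.mean(0).round(1),np.round(rc[0],1),np.round(rc[1],1),round(rc[2],1))
E
python3 m2.py
```

```text
top blue 1437 [191.3 252.1] mean [532.9 311.7   6. ] rect [532.9 311.8] [ 60.  159.1] 3.4
top blue 629 [187.3 289.5] mean [437.8 306.4   6. ] rect [437.9 306.2] [67.5 68.6] 5.3
top yellow 1387 [289.6 256.5] mean [544.3  61.5   6. ] rect [544.4  61.5] [156.8  58.1] 86.7
top yellow 615 [283.3 293.6] mean [449.6  66.5   6. ] rect [449.9  66.2] [67.2 67.5] 5.3
mallet top 64 [686.8 109.4 138.9]
z 138 339 [ 560.7 -385.8  142.9] [ 561.2 -386.2] [38.1 44.4] 88.6
z 124 588 [ 558.3 -411.2  127.9] [ 561.3 -395.4] [ 57.7 159.6] 88.7
side blue 2851 [257.9 407.6] mean [533.5 317.4   6. ] rect [534.2 313. ] [ 57.4 156.9] 3.4
side blue 1265 [309.9 424.9] mean [439.3 308.2   6. ] rect [439.8 306.9] [67.4 67.3] 25.2
side yellow 612 [361.2 314.3] mean [446.1  64.6   6. ] rect [444.6  63. ] [51.9 65. ] 37.2
side yellow 22 [340.9 275.9] mean [520.7  -6.5   6. ] rect [520.4  -6.4] [ 8.4 10.8] 23.9
mallet top 98 [688.  112.2 138.9]
z 138 209 [ 562.6 -382.4  143.3] [ 562.9 -385.4] [43.3 44.8] 89.0
z 124 357 [ 558.7 -402.1  128.4] [ 563.2 -393.7] [160.7  60.9] 0.0
```

step_arm(
  deltas=[
    [1,0.081,-0.055,0,0.095],
    [1,0.088,-0.042,0,0.095],
    [1,0.093,-0.028,0,0.095],
    [1,0.097,-0.014,0,0.095],
    [1,0.098,0,0,0.095],
    [1,0.097,0.014,0,0.095],
    [1,0.093,0.028,0,0.095],
    [1,0.088,0.042,0,0.095],
  ],
)

```text
time: 0.95
tool_pos: [414.5, -572.9, 237.5]
tcp_rot: [-3.141, 0.0, -0.921]
contact_force: [1.2, -0.8, -0.1]
grip_width: 91.7
finger_force: 0.0
```

```bash
cat > go.py <<'E'
import sys
from h import *
# usage: go.py x y z yawdeg -> remaining delta in tool-axis shares
o=bot.get_obs(); p=o['tool_pos']; y=o['tcp_rot'][2]; a=[float(s) for s in sys.argv[1:]]
dx,dy,dz=np.array(a[:3])-p; c,s=np.cos(y),np.sin(y)
t=np.array([dx*c+dy*s,dx*s-dy*c,-dz])/500
print('t',round(o['time'],2),'pos',p.round(1),'yaw',np.degrees(y).round(2),'rp',o['tcp_rot'][:2].round(4),'w',round(o['grip_width'],1),'F',o['contact_force'].round(1),'shares',t.round(4),'turn',round((a[3]-np.degrees(y))/90,4))
E
python3 go.py 686.5 110 200 90
```

```text
t 0.95 pos [ 414.5 -572.9  237.5] yaw -52.77 rp [-3.1409e+00  1.0000e-04] w 91.7 F [ 1.2 -0.8 -0.1] shares [-0.7583 -1.2595  0.0751] turn 1.5863
```

step_arm(
  deltas=[
    [1,-0.05,-0.084,0,-0.095],
    [1,-0.037,-0.09,0,-0.095],
    [1,-0.024,-0.095,0,-0.095],
    [1,-0.009,-0.097,0,-0.095],
    [1,0.005,-0.098,0,-0.095],
    [1,0.02,-0.096,0,-0.095],
    [1,0.034,-0.092,0,-0.095],
    [1,0.047,-0.086,0,-0.095],
  ],
)

```text
time: 1.75
tool_pos: [555.6, -207.4, 237.5]
tcp_rot: [-3.141, 0.0, 0.281]
contact_force: [1.1, -0.8, 0.1]
grip_width: 91.8
finger_force: 0.0
```

```bash
sed -i 's/round((a\[3\]-np.degrees(y))/round(-(a[3]-np.degrees(y))/' go.py; python3 go.py 686.5 110 200 90
```

```text
t 1.75 pos [ 555.6 -207.4  237.5] yaw 16.12 rp [-3.1413e+00  3.0000e-04] w 91.8 F [ 1.1 -0.8  0.1] shares [ 0.4278 -0.5372  0.0751] turn -0.8209
```

step_arm(
  deltas=[
    [1,0.0535,-0.067,0,-0.095],
    [1,0.063,-0.058,0,-0.095],
    [1,0.071,-0.048,0,-0.095],
    [1,0.077,-0.037,0,-0.095],
    [1,0.082,-0.025,0,-0.095],
    [1,0.085,-0.013,0,-0.095],
    [1,0.086,0,0,-0.095],
    [1,0.085,0.013,0,-0.095],
  ],
)

```text
time: 2.55
tool_pos: [689.4, 108.2, 237.3]
tcp_rot: [-3.141, 0.0, 1.475]
contact_force: [1.4, -0.9, -0.9]
grip_width: 91.9
finger_force: 0.0
```

```bash
python3 go.py 686.5 110 200 90
python3 - <<'E'
from h import *
im,d,c=shot('wrist','w2.png'); W=cloud(c,d)
m=(abs(W[...,2]-139)<4)&(abs(W[...,0]-687)<40)&(abs(W[...,1]-110)<40)&(d>0)
print(m.sum(),W[m].mean(0), W[m].min(0),W[m].max(0))
E
```

```text
t 2.55 pos [689.4 108.2 237.3] yaw 84.53 rp [-3.1409e+00  3.0000e-04] w 91.9 F [ 1.4 -0.9 -0.9] shares [ 0.003  -0.0061  0.0746] turn -0.0608
863 [687.39879967 110.3876479  140.40936287] [675.44487368  97.91880576 135.0866003 ] [699.05942542 121.47884551 142.7958639 ]
```

View pics/w2.png

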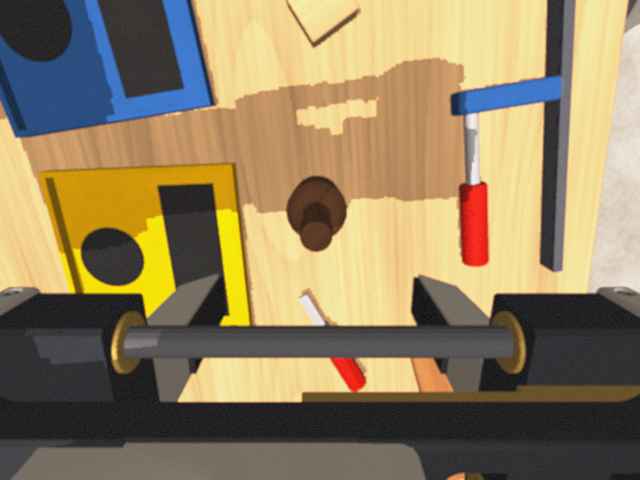

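The wrist view confirms the mallet handle top at (316,236), centred between the fingers, at about (687,110).

step_arm(
  deltas=[
    [1,0.004,-0.005,0,-0.06],
    [1,0,0,0.09,0],
    [1,0,0,0.09,0],
    [1,0,0,0.06,0],
    [1,0,0,0.034,0],
    [1,0,0,0,0],
  ],
)

```text
time: 3.2
tool_pos: [684.7, 108.4, 96.8]
tcp_rot: [-3.134, 0.001, 1.563]
contact_force: [0.2, 1.0, 0.8]
grip_width: 91.9
finger_force: 0.0
```

```bash
python3 go.py 687 110.3 100 90
```

```text
t 3.2 pos [684.7 108.4  96.8] yaw 89.54 rp [-3.1344e+00  5.0000e-04] w 91.9 F [0.2 1.  0.8] shares [ 0.0037  0.0046 -0.0063] turn -0.0051
```

step_arm(
  deltas=[
    [1,0.003,0.004,-0.005,0],
    [1,0,0,0,0],
    [0,0,0,0,0],
    [0,0,0,0,0],
    [0,0,0,0,0],
    [0,0,0,0,0],
    [0,0,0,0,0],
    [0,0,0,0,0],
  ],
)

```text
time: 4.0
tool_pos: [688.8, 110.2, 103.2]
tcp_rot: [-3.142, 0.0, 1.563]
contact_force: [0.0, -0.4, 0.5]
grip_width: 48.2
finger_force: 0.0
```

```bash
python3 go.py 687 110.3 100 90
```

```text
t 4.0 pos [688.8 110.2 103.2] yaw 89.57 rp [-3.1415e+00  1.0000e-04] w 48.2 F [ 0.  -0.4  0.5] shares [ 0.0002 -0.0037  0.0064] turn -0.0048
```

step_arm(
  deltas=[
    [0,0,-0.003,0.006,0],
    [0,0,0,0,0],
    [0,0,0,0,0],
    [0,0,0,0,0],
    [0,0,0,0,0],
    [0,0,0,0,0],
  ],
)

```text
time: 4.6
tool_pos: [687.2, 110.2, 100.0]
tcp_rot: [-3.141, 0.0, 1.563]
contact_force: [0.0, 0.1, -1.1]
grip_width: 24.6
finger_force: 30.0
```

```bash
python3 go.py 687 110.3 180 90
```

```text
t 4.6 pos [687.2 110.2 100. ] yaw 89.57 rp [-3.1411e+00  1.0000e-04] w 24.6 F [ 0.   0.1 -1.1] shares [ 1.0e-04 -4.0e-04 -1.6e-01] turn -0.0047
```

step_arm(
  deltas=[
    [0,0,0,-0.05,0],
    [0,0,0,-0.08,0],
    [0,0.04,-0.05,0,0],
    [0,0.06,-0.075,0,0],
    [0,0.06,-0.075,0,0],
    [0,0.06,-0.075,0,0],
    [0,0.06,-0.075,0,0],
    [0,0.06,-0.075,0,0],
  ],
)

```text
time: 5.4
tool_pos: [474.5, 282.8, 165.4]
tcp_rot: [3.141, -0.0, 1.563]
contact_force: [1.3, 1.3, -2.5]
grip_width: 25.0
finger_force: 30.0
```

step_arm(
  deltas=[
    [0,0.04,-0.055,0,0],
    [0,0.012,-0.018,0,0],
    [0,0,0,0,0],
    [0,0,0,0,0],
    [0,0,0,0,0],
  ],
)

```text
time: 5.9
tool_pos: [441.1, 307.3, 165.2]
tcp_rot: [3.141, 0.0, 1.562]
contact_force: [-0.3, 0.3, -2.3]
grip_width: 24.4
finger_force: 30.0
```

```bash
python3 go.py 438.3 306.5 106.5 90
```

```text
t 5.9 pos [441.1 307.3 165.2] yaw 89.49 rp [3.141e+00 1.000e-04] w 24.4 F [-0.3  0.3 -2.3] shares [-0.0017 -0.0056  0.1173] turn -0.0057
```

step_arm(
  deltas=[
    [0,-0.002,-0.006,0.05,0],
    [0,0,0,0.04,0],
    [0,0,0,0.018,0],
    [0,0,0,0.004,0],
    [0,0,0,0,0],
    [0,0,0,0,0],
    [0,0,0,0.003,0],
    [0,0,0,0,0],
  ],
)

```text
time: 6.7
tool_pos: [437.0, 307.2, 108.1]
tcp_rot: [3.141, -0.0, 1.563]
contact_force: [0.1, -0.5, -1.8]
grip_width: 24.6
finger_force: 30.0
```

```bash
python3 go.py 438.3 306.5 106.5 90
```

```text
t 6.7 pos [437.  307.2 108.1] yaw 89.58 rp [ 3.1408e+00 -3.0000e-04] w 24.6 F [ 0.1 -0.5 -1.8] shares [-0.0014  0.0026  0.0033] turn -0.0047
```

step_arm(
  deltas=[
    [0,-0.001,0.0025,0.003,0],
    [0,0,0,0,0],
    [0,0,0,0.001,0],
    [0,0,0,0,0],
  ],
)

```text
time: 7.1
tool_pos: [438.2, 306.7, 105.9]
tcp_rot: [3.141, -0.0, 1.563]
contact_force: [-1.7, -0.1, -0.5]
grip_width: 24.7
finger_force: 30.0
```

```bash
python3 go.py 438.3 306.5 106.5 90
```

```text
t 7.1 pos [438.2 306.7 105.9] yaw 89.57 rp [ 3.1412e+00 -1.0000e-04] w 24.7 F [-1.7 -0.1 -0.5] shares [-0.0004  0.0002 -0.0012] turn -0.0047
```

step_arm(
  deltas=[
    [0.7,0,0,0,0],
    [0.7,0,0,0,0],
    [0.7,0,0,0,0],
    [0.7,0,0,-0.05,0],
    [0.7,0,0,-0.1,0],
    [0.7,0,0,0,0],
    [0.7,-0.05,0.03,0,0],
    [0.7,-0.08,0.05,0,0],
  ],
)

```text
time: 7.9
tool_pos: [477.1, 242.4, 181.2]
tcp_rot: [3.141, -0.001, 1.567]
contact_force: [0.8, 0.8, -1.3]
grip_width: 64.3
finger_force: 0.0
```

step_arm(
  deltas=[
    [0.7,-0.08,0.052,0,0],
    [0.7,-0.08,0.052,0,0],
    [0.7,-0.08,0.052,0,0],
    [0.7,-0.08,0.052,0,0],
    [0.7,-0.08,0.052,0,0],
    [0.7,-0.08,0.052,0,0],
    [0.7,-0.08,0.052,0,0],
    [0.7,-0.08,0.052,0,0],
  ],
)

```text
time: 8.7
tool_pos: [684.0, -82.1, 180.5]
tcp_rot: [3.141, 0.0, 1.563]
contact_force: [0.8, 0.2, 0.1]
grip_width: 64.6
finger_force: 0.0
```

step_arm(
  deltas=[
    [0.7,0,0,0,-0.09],
    [0.7,0,0,0,-0.09],
    [0.7,0,0,0,-0.09],
    [0.7,0,0,0,0],
    [0.7,0,0,0,0],
  ],
)

```text
time: 9.2
tool_pos: [683.1, -80.2, 180.5]
tcp_rot: [-3.141, 0.0, 1.984]
contact_force: [-0.6, -0.7, 0.0]
grip_width: 64.3
finger_force: 0.0
```

```bash
cat > g.py <<'E'
from m import *
import sys
im,d,c=shot(sys.argv[1],sys.argv[2]); W=cloud(c,d)
P0=np.array([float(sys.argv[3]),float(sys.argv[4])]); zlo=float(sys.argv[5])
h=cv2.cvtColor(im,cv2.COLOR_RGB2HSV)
m=(np.hypot(W[...,0]-P0[0],W[...,1]-P0[1])<95)&(W[...,2]>zlo)&(W[...,2]<zlo+27)&(d>0)
red=m&((h[...,0]<8)|(h[...,0]>172))&(h[...,1]>150)
for k in (m,red):
    P=W[k]; rc=cv2.minAreaRect(np.float32(P[:,:2])); print(k.sum(),'rect',np.round(rc[0],1),np.round(rc[1],1),round(rc[2],1),'mean',P.mean(0).round(1))
E
python3 g.py wrist w3.png 688 -63 5;python3 go.py 710.2 -113.3 100 114.2
```

```text
3330 rect [719.8 -51.1] [ 92.1 139.9] 23.7 mean [690.7 -70.8  20.8]
2250 rect [699.4 -88.9] [22.6 84.6] 23.8 mean [698.2 -87.2  22.9]
t 9.25 pos [683.2 -80.1 180.6] yaw 113.69 rp [-3.1415  0.    ] w 63.8 F [-0.   1.3  0.4] shares [-0.0826  0.0228  0.1613] turn -0.0057
```

View pics/w3.png

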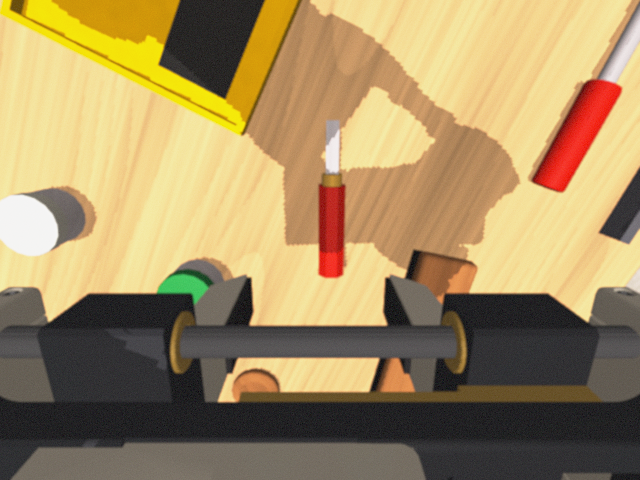

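The wrist view shows the gouge in line with the tool at x≈331, its handle running from (332,185) to (331,275).

step_arm(
  deltas=[
    [0.7,-0.045,0.012,0.08,0],
    [0.7,-0.04,0.012,0.08,0],
    [0.7,0,0,0,0],
    [0.7,0,0,0,0],
    [0.7,0,0,0,0],
  ],
)

```text
time: 9.75
tool_pos: [712.2, -113.8, 103.1]
tcp_rot: [3.139, 0.002, 1.987]
contact_force: [0.3, -0.9, 0.3]
grip_width: 64.5
finger_force: 0.0
```

```bash
python3 go.py 710.5 -114.1 20 113.8
python3 - <<'E'
from h import *
im,d,c=load('top');W=cloud(c,d)
m=(W[...,0]>735)&(W[...,0]<850)&(W[...,1]>-270)&(W[...,1]<-60)&(W[...,2]>8)
print(m.sum(),W[m].min(0),W[m].max(0))
E
```

```text
t 9.75 pos [ 712.2 -113.8  103.1] yaw 113.84 rp [3.1389e+00 2.0000e-03] w 64.5 F [ 0.3 -0.9  0.3] shares [ 0.0009 -0.0033  0.1663] turn 0.0005
1545 [ 775.18211506 -261.95264388    8.09778721] [849.85988916 -60.29595276  50.09215173]
```

step_arm(
  deltas=[
    [0.7,0.001,-0.003,0.07,0],
    [0.7,0,0,0.06,0],
    [0.7,0,0,0.032,0],
    [0.7,0,0,0,0],
    [0.7,0,0,0,0],
    [0.7,0,0,0,0],
    [0.7,0,0,0,0],
  ],
)

```text
time: 10.45
tool_pos: [710.8, -114.6, 21.8]
tcp_rot: [3.139, 0.002, 1.987]
contact_force: [0.6, -0.7, 0.6]
grip_width: 64.4
finger_force: 0.0
```

```bash
python3 go.py 710.5 -114.1 20 113.8
```

```text
t 10.45 pos [ 710.8 -114.6   21.8] yaw 113.87 rp [3.1391e+00 2.1000e-03] w 64.4 F [ 0.6 -0.7  0.6] shares [ 0.0012 -0.0002  0.0036] turn 0.0008
```

step_arm(
  deltas=[
    [0,0,0,0.003,0],
    [0,0,0,0,0],
    [0,0,0,0,0],
    [0,0,0,0,0],
    [0,0,0,0,0],
    [0,0,0,0,0],
    [0,0,0,0,0],
  ],
)

```text
time: 11.15
tool_pos: [709.8, -114.4, 18.2]
tcp_rot: [3.142, 0.0, 1.987]
contact_force: [0.1, -0.8, 0.5]
grip_width: 23.6
finger_force: 29.9
```

```bash
python3 go.py 710.5 -114.1 220 113.8
```

```text
t 11.15 pos [ 709.8 -114.4   18.2] yaw 113.87 rp [3.1416e+00 1.0000e-04] w 23.6 F [ 0.1 -0.8  0.5] shares [-0.      0.0015 -0.4036] turn 0.0008
```

step_arm(
  deltas=[
    [0,0,0,-0.05,0],
    [0,0,0,-0.09,0],
    [0,0,0,-0.09,0],
    [0,0,0,-0.09,0.06],
    [0,0,0,-0.02,0.08],
    [0,0,0,0,0.088],
    [0,0,0,0,0],
    [0,0,0,0,0],
  ],
)

```text
time: 11.95
tool_pos: [709.4, -114.3, 187.5]
tcp_rot: [-3.14, -0.0, 1.633]
contact_force: [0.3, -0.3, -0.8]
grip_width: 23.6
finger_force: 29.9
```

```bash
python3 go.py 536.2 257.1 185 93.3
```

```text
t 11.95 pos [ 709.4 -114.3  187.5] yaw 93.56 rp [-3.1403e+00 -3.0000e-04] w 23.6 F [ 0.3 -0.3 -0.8] shares [ 0.7629 -0.2996  0.0051] turn 0.0029
```

step_arm(
  deltas=[
    [0,0.04,-0.016,0,0],
    [0,0.08,-0.032,0,0],
    [0,0.09,-0.035,0,0],
    [0,0.09,-0.035,0,0],
    [0,0.09,-0.035,0,0],
    [0,0.09,-0.035,0,0],
    [0,0.09,-0.035,0,0],
    [0,0.09,-0.035,0,0],
  ],
)

```text
time: 12.75
tool_pos: [560.4, 209.0, 187.7]
tcp_rot: [-3.141, 0.0, 1.632]
contact_force: [0.3, 1.0, -1.1]
grip_width: 23.6
finger_force: 29.9
```

step_arm(
  deltas=[
    [0,0.07,-0.027,0,0],
    [0,0.032,-0.014,0,0.002],
    [0,0,0,0,0],
    [0,0,0,0,0],
    [0,0,0,0,0],
    [0,0,0,0,0],
  ],
)

```text
time: 13.35
tool_pos: [538.8, 256.0, 188.0]
tcp_rot: [-3.141, 0.0, 1.625]
contact_force: [-0.3, -0.4, -1.0]
grip_width: 23.7
finger_force: 29.9
```

```bash
python3 go.py 536.2 257.1 100 93.3
python3 - <<'E'
from h import *
import sys
im,d,c=shot('side','s4.png'); W=cloud(c,d)
m=(np.hypot(W[...,0]-438,W[...,1]-306)<33)&(W[...,2]>20)&(W[...,2]<150)
for r0 in (60,65,70,75,80,85,90,100,130):
    k=m&(abs(W[...,2]-r0)<2.5); P=W[k]; print(r0,k.sum(),P[:,:2].mean(0).round(1),(np.ptp(P[:,:2],axis=0)).round(1))
E
```

```text
t 13.35 pos [538.8 256.  188. ] yaw 93.11 rp [-3.1414e+00  3.0000e-04] w 23.7 F [-0.3 -0.4 -1. ] shares [ 0.0024 -0.0052  0.176 ] turn -0.0021
60 35 [428.6 327.4] [46.7 30.8]
65 86 [432.7 321.4] [56.6 54.1]
70 223 [434.3 316.8] [55.8 55.8]
75 297 [436.  313.5] [49.1 47.8]
80 124 [437.  313.4] [36.8 38.7]
85 30 [437.4 314.5] [21.9 14. ]
90 18 [435.7 314.6] [17.3 13.4]
100 17 [436.4 315.1] [19.  14.2]
130 31 [434.4 314.7] [21.4 18.3]
```

View pics/s4.png

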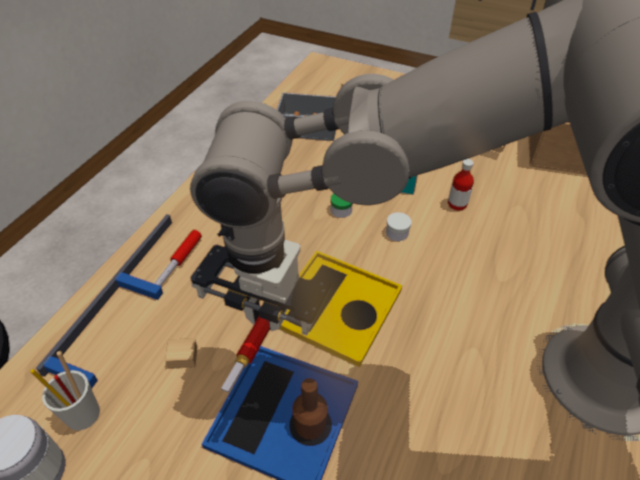

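The side view shows the mallet standing on the blue round pad at (310,415) and the gouge held above the oblong pad.

step_arm(
  deltas=[
    [0,0.002,-0.005,0.05,-0.002],
    [0,0,0,0.09,0],
    [0,0,0,0.09,0],
    [0,0,0,0.05,0],
    [0,0,0,0,0],
    [0,0,0,0,0],
    [0,0,0,0,0],
    [0,0,0,0,0],
  ],
)

```text
time: 14.2
tool_pos: [537.0, 258.4, 50.3]
tcp_rot: [3.138, -0.001, 1.629]
contact_force: [0.2, 0.3, -2.1]
grip_width: 23.7
finger_force: 29.9
```

```bash
python3 go.py 536.2 257.1 26 93.3
```

```text
t 14.2 pos [537.  258.4  50.3] yaw 93.34 rp [ 3.138e+00 -9.000e-04] w 23.7 F [ 0.2  0.3 -2.1] shares [-0.0024 -0.0017  0.0485] turn 0.0005
```

step_arm(
  deltas=[
    [0,-0.002,-0.001,0.02,0],
    [0,0,0,0.02,0],
    [0,0,0,0.008,0],
    [0,0,0,0,0],
    [0,0,0,0,0],
    [0,0,0,0,0],
    [0,0,0,0,0],
  ],
)

```text
time: 14.9
tool_pos: [535.0, 256.9, 24.1]
tcp_rot: [-3.141, 0.0, 1.629]
contact_force: [-2.5, -1.3, 3.0]
grip_width: 23.7
finger_force: 29.9
```

```bash
python3 go.py 536.2 257.1 25.5 93.3
```

```text
t 14.9 pos [535.  256.9  24.1] yaw 93.36 rp [-3.1408e+00  3.0000e-04] w 23.7 F [-2.5 -1.3  3. ] shares [ 0.0002  0.0025 -0.0028] turn 0.0006
```

step_arm(
  deltas=[
    [0,0,0.002,-0.002,0],
    [0,0,0,0,0],
    [0.5,0,0,0,0],
    [0.5,0,0,0,0],
    [0.5,0,0,-0.02,0],
    [0.5,0,0,-0.06,0],
    [0.5,0,0,-0.1,0],
    [0.5,0,0,-0.1,0],
  ],
)

```text
time: 15.7
tool_pos: [535.8, 256.9, 167.0]
tcp_rot: [-3.141, 0.0, 1.629]
contact_force: [1.1, 0.9, 0.6]
grip_width: 46.1
finger_force: 0.0
```

step_arm(
  deltas=[
    [1,0,0,-0.04,0],
    [1,-0.05,0,0,0],
    [1,-0.09,0,0,0],
    [1,-0.09,0,0,0],
    [1,-0.09,0,0,0],
    [1,-0.09,0,0,0],
    [1,-0.09,0,0,0],
    [1,-0.09,0,0,0],
  ],
)

```text
time: 16.5
tool_pos: [553.5, -39.2, 186.3]
tcp_rot: [3.14, 0.0, 1.629]
contact_force: [0.3, 0.1, -0.5]
grip_width: 92.1
finger_force: 0.0
```

```bash
python3 go.py 601.3 -194 180 90;  python3 g.py side s5.png 533 312 9
python3 - <<'E'
from h import *
im,d,c=load('side'); cv2.imwrite('pics/s5c.png',im[300:480,180:420,::-1])
W=cloud(c,d)
m=(np.hypot(W[...,0]-438,W[...,1]-306)<33)&(W[...,2]>138)&(W[...,2]<150);print(W[m].mean(0))
E
```

```text
t 16.5 pos [553.5 -39.2 186.3] yaw 93.36 rp [3.1403e+00 4.0000e-04] w 92.1 F [ 0.3  0.1 -0.5] shares [-0.3147  0.0774  0.0126] turn 0.0373
1548 rect [540.6 311.9] [153.9 180.6] 29.9 mean [545.2 308.8  21.1]
701 rect [537.8 285.1] [28.9 86.5] 2.3 mean [533.9 287.1  25.7]
[438.99936825 308.71178538 144.19304708]
```

View pics/s5c.png

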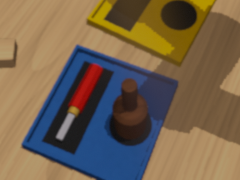

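The blue tray now holds the gouge lying on its oblong pad and the mallet upright on the round pad.

step_arm(
  deltas=[
    [1,-0.085,0.02,0,0.037],
    [1,-0.085,0.02,0,0],
    [1,-0.07,0.019,0,0],
    [1,0,0,0,0],
    [1,0,0,0,0],
  ],
)

```text
time: 17.05
tool_pos: [585.3, -157.0, 185.4]
tcp_rot: [-3.141, -0.0, 1.569]
contact_force: [-0.1, -0.7, 1.0]
grip_width: 92.1
finger_force: 0.0
```

```bash
python3 go.py 601.3 -194 18 90
python3 - <<'E'
from m import *
im,d,c=shot('wrist','w6.png'); m,W=hsvm(im,(45,100,30),(85,255,255),(0,0,640,480),c,d,(32,50)); P=W[m]
(x,y),r=cv2.minEnclosingCircle(np.float32(P[:,:2])); print(m.sum(),x,y,r,P.mean(0))
E
```

```text
t 17.05 pos [ 585.3 -157.   185.4] yaw 89.93 rp [-3.1415e+00 -4.0000e-04] w 92.1 F [-0.1 -0.7  1. ] shares [-0.074   0.0321  0.3349] turn -0.0008
2649 601.5922241210938 -195.09432983398438 26.51231575012207 [ 601.47006575 -193.4722569    40.56271631]
```

step_arm(
  deltas=[
    [1,-0.074,0.032,0.03,0],
    [1,0,0,0.09,0],
    [1,0,0,0.09,0],
    [1,0,0,0.08,0],
    [1,0,0,0,0],
    [1,0,0,0,0],
    [1,0,0,0,0],
  ],
)

```text
time: 17.8
tool_pos: [603.3, -193.7, 43.3]
tcp_rot: [3.137, 0.002, 1.572]
contact_force: [-0.8, -0.4, 0.8]
grip_width: 91.8
finger_force: 0.0
```

```bash
python3 go.py 601.4 -194 18 90
```

```text
t 17.8 pos [ 603.3 -193.7   43.3] yaw 90.08 rp [3.1373e+00 2.0000e-03] w 91.8 F [-0.8 -0.4  0.8] shares [-0.0007 -0.0038  0.0506] turn 0.0009
```

step_arm(
  deltas=[
    [1,0,-0.003,0.035,0],
    [1,0,0,0.014,0],
    [1,0,0,0,0],
    [0,0,0,0,0],
    [0,0,0,0,0],
    [0,0,0,0,0],
    [0,0,0,0,0],
    [0,0,0,0,0],
  ],
)

```text
time: 18.6
tool_pos: [600.2, -193.8, 16.0]
tcp_rot: [3.141, 0.0, 1.571]
contact_force: [1.0, 0.3, -0.8]
grip_width: 56.5
finger_force: 0.4
```

step_arm(
  deltas=[
    [0,0,0,0,0],
    [0,0,0,0,0],
  ],
)

```text
time: 18.8
tool_pos: [600.2, -193.8, 15.9]
tcp_rot: [3.141, 0.0, 1.571]
contact_force: [0.0, -0.1, 0.9]
grip_width: 52.6
finger_force: 30.0
```

```bash
python3 go.py 450 66.3 80 87
```

```text
t 18.8 pos [ 600.2 -193.8   15.9] yaw 90.02 rp [3.1411e+00 2.0000e-04] w 52.6 F [ 0.  -0.1  0.9] shares [ 0.5203 -0.3003 -0.1281] turn 0.0336
```

step_arm(
  deltas=[
    [0,0,0,-0.05,0],
    [0,0,0,-0.08,0],
    [0,0.06,-0.035,0,0.017],
    [0,0.085,-0.049,0,0.017],
    [0,0.085,-0.049,0,0],
    [0,0.085,-0.049,0,0],
    [0,0.085,-0.049,0,0],
    [0,0.08,-0.046,0,0],
  ],
)

```text
time: 19.6
tool_pos: [470.1, 53.4, 80.7]
tcp_rot: [-3.141, -0.0, 1.518]
contact_force: [0.7, 0.4, -1.3]
grip_width: 53.0
finger_force: 30.0
```

step_arm(
  deltas=[
    [0,0.04,-0.023,0,0],
    [0,0,0,0,0],
    [0,0,0,0,0],
    [0,0,0,0,0],
  ],
)

```text
time: 20.0
tool_pos: [461.9, 71.6, 80.8]
tcp_rot: [3.141, 0.0, 1.517]
contact_force: [-0.1, 0.7, -1.3]
grip_width: 52.5
finger_force: 30.0
```

```bash
python3 go.py 450 66.3 22.5 87
```

```text
t 20.0 pos [461.9  71.6  80.8] yaw 86.92 rp [3.1409e+00 3.0000e-04] w 52.5 F [-0.1  0.7 -1.3] shares [-0.0119 -0.0233  0.1166] turn -0.0008
```

step_arm(
  deltas=[
    [0,-0.012,-0.023,0.02,0],
    [0,0,0,0.05,0],
    [0,0,0,0.03,0],
    [0,0,0,0.008,0],
    [0,0,0,0,0],
    [0,0,0,0,0],
    [0,0,0,0,0],
    [0,0,0,0,0],
  ],
)

```text
time: 20.8
tool_pos: [449.9, 66.9, 27.4]
tcp_rot: [3.14, 0.0, 1.518]
contact_force: [-0.3, 0.5, -1.0]
grip_width: 52.7
finger_force: 30.0
```

```bash
python3 go.py 450 66.3 22 87
```

```text
t 20.8 pos [449.9  66.9  27.4] yaw 86.96 rp [3.1403e+00 1.0000e-04] w 52.7 F [-0.3  0.5 -1. ] shares [-0.0012  0.0002  0.0107] turn -0.0004
```

The fingers' backs would meet the tray's near wall, so I'm raising the tin and turning the gripper a quarter turn before setting it down.

step_arm(
  deltas=[
    [0,0,0,-0.04,0],
    [0,0,0,0,0.09],
    [0,0,0,0,0.09],
    [0,0,0,0,0.09],
    [0,0,0,0,0.09],
    [0,0,0,0,0.09],
    [0,0,0,0,0.09],
    [0,0,0,0,0.09],
  ],
)

```text
time: 21.6
tool_pos: [449.6, 67.1, 47.2]
tcp_rot: [3.141, -0.001, 0.523]
contact_force: [-0.6, 0.2, -1.2]
grip_width: 52.7
finger_force: 30.0
```

step_arm(
  deltas=[
    [0,0,0,0,0.09],
    [0,0,0,0,0.09],
    [0,0,0,0,0.09],
    [0,0,0,0,0.09],
    [0,0,0,0,0],
    [0,0,0,0,0],
    [0,0,0,0,0],
  ],
)

```text
time: 22.3
tool_pos: [449.5, 67.0, 46.9]
tcp_rot: [3.142, -0.0, -0.034]
contact_force: [0.3, -0.4, -1.7]
grip_width: 52.8
finger_force: 30.0
```

```bash
python3 go.py 450 66.3 22 -3
```

```text
t 22.3 pos [449.5  67.   46.9] yaw -1.98 rp [ 3.1415e+00 -3.0000e-04] w 52.8 F [ 0.3 -0.4 -1.7] shares [0.0011 0.0013 0.0498] turn 0.0114
```

step_arm(
  deltas=[
    [0,0.001,0.001,0.03,0.011],
    [0,0,0,0.015,0],
    [0,0,0,0,0],
    [0,0,0,0,0],
    [0,0,0,0,0],
    [0,0,0,0,0],
    [0,0,0,0,0],
  ],
)

```text
time: 23.0
tool_pos: [450.1, 66.5, 24.5]
tcp_rot: [3.142, -0.001, -0.054]
contact_force: [-0.1, -0.1, -1.5]
grip_width: 52.6
finger_force: 30.0
```

```bash
python3 go.py 450 66.3 22 -3
```

```text
t 23.0 pos [450.1  66.5  24.5] yaw -3.12 rp [ 3.1415e+00 -7.0000e-04] w 52.6 F [-0.1 -0.1 -1.5] shares [-0.0002  0.0003  0.0051] turn -0.0013
```

step_arm(
  deltas=[
    [0,0,0,0.004,0],
    [0,0,0,0,0],
    [0,0,0,0.001,0],
    [0,0,0,0,0],
    [0.85,0,0,0,0],
    [0.85,0,0,0,0],
    [0.85,0,0,0,0],
    [0.85,0,0,-0.03,0],
  ],
)

```text
time: 23.8
tool_pos: [448.8, 66.4, 35.7]
tcp_rot: [3.141, 0.003, -0.055]
contact_force: [0.3, 0.2, 0.6]
grip_width: 77.0
finger_force: 0.0
```

step_arm(
  deltas=[
    [1,0,0,-0.09,0],
    [1,0,0,-0.09,0],
    [1,0,0,-0.09,0],
    [1,0,0,-0.09,0],
    [1,0,0,0,-0.09],
    [1,0,0,0,-0.09],
    [1,0,0,0,-0.09],
    [1,0,0,0,-0.09],
  ],
)

```text
time: 24.6
tool_pos: [449.8, 66.5, 216.8]
tcp_rot: [3.141, -0.0, 0.517]
contact_force: [0.1, 0.3, 0.3]
grip_width: 91.7
finger_force: 0.0
```

step_arm(
  deltas=[
    [1,0,0,0,-0.09],
    [1,0,0,0,-0.09],
    [1,0,0,0,-0.09],
    [1,0,0,0,-0.09],
    [1,0,0,0,-0.09],
    [1,0,0,0,-0.09],
    [1,0,0,0,-0.09],
    [1,0,0,0,0],
  ],
)

```text
time: 25.4
tool_pos: [449.8, 66.4, 216.6]
tcp_rot: [-3.141, 0.0, 1.502]
contact_force: [1.1, 0.2, -0.5]
grip_width: 92.0
finger_force: 0.0
```

```bash
python3 go.py 561.5 -300 230 88.7
python3 - <<'E'
from m import *
im,d,c=shot('top','t7.png'); m,W=hsvm(im,(45,100,30),(85,255,255),(235,225,340,325),c,d,(36,56)); P=W[m]
(x,y),r=cv2.minEnclosingCircle(np.float32(P[:,:2])); print(m.sum(),x,y,r,P.mean(0))
E
```

```text
t 25.4 pos [449.8  66.4 216.6] yaw 86.04 rp [-3.1414e+00  1.0000e-04] w 92.0 F [ 1.1  0.2 -0.5] shares [-0.7157  0.2734 -0.0267] turn -0.0295
140 446.48577880859375 56.989784240722656 23.92380714416504 [444.50721816  50.83570027  43.94647472]
```

View pics/t7.png

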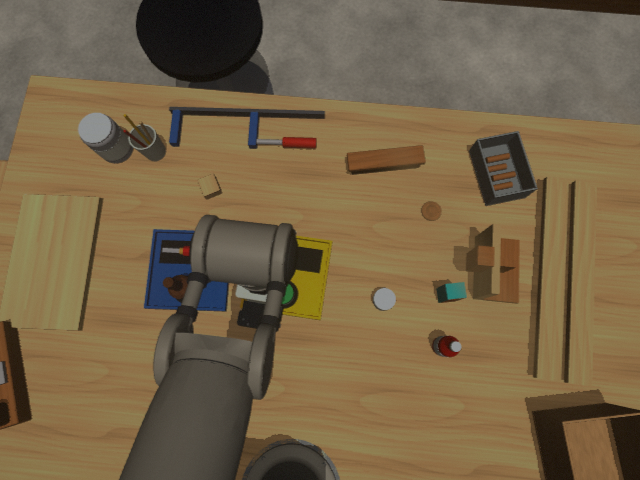

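The top view has the arm hiding half the tin at (288,295), so I'll check it later. Next is the block on the rack at (485,256).

step_arm(
  deltas=[
    [1,-0.05,0.02,0,-0.0295],
    [1,-0.085,0.034,0,0],
    [1,-0.085,0.034,0,0],
    [1,-0.085,0.034,0,0],
    [1,-0.085,0.034,0,0],
    [1,-0.085,0.034,0,0],
    [1,-0.085,0.034,0,0],
    [1,-0.085,0.034,0,0],
  ],
)

```text
time: 26.25
tool_pos: [570.3, -261.3, 216.6]
tcp_rot: [-3.142, -0.0, 1.542]
contact_force: [0.8, -0.1, -0.6]
grip_width: 91.8
finger_force: 0.0
```

step_arm(
  deltas=[
    [1,-0.06,0.015,-0.03,0],
    [1,0,0,0,0],
    [1,0,0,0,0],
    [1,0,0,0,0],
  ],
)

```text
time: 26.65
tool_pos: [576.4, -288.2, 231.2]
tcp_rot: [-3.14, -0.001, 1.546]
contact_force: [-0.2, 1.0, -0.8]
grip_width: 91.8
finger_force: 0.0
```

```bash
python3 go.py 561.5 -386 200 88.7
python3 - <<'E'
from h import *
im,d,c=shot('wrist','w8.png'); W=cloud(c,d)
b=(d>0)&(abs(W[...,0]-561)<100)&(W[...,1]<-330)&(W[...,1]>-470)
for a,e in((140,150),(123,134)):
    p=W[b&(W[...,2]>a)&(W[...,2]<e)]; rc=cv2.minAreaRect(np.float32(p[:,:2])); print(a,len(p),p.mean(0).round(1),np.round(rc[0],1),np.round(rc[1],1),round(rc[2],1),np.percentile(p,[1,99],axis=0).round(1))
E
```

```text
t 26.65 pos [ 576.4 -288.2  231.2] yaw 88.59 rp [-3.1405e+00 -1.1000e-03] w 91.8 F [-0.2  1.  -0.8] shares [-0.1962 -0.025   0.0625] turn -0.0012
140 1454 [ 561.4 -393.   146. ] [ 561.3 -393.1] [24.1 43.5] 88.9 [[ 539.9 -404.9  144.6]
 [ 582.9 -381.6  147.4]]
123 3572 [ 561.4 -413.5  129.9] [ 561.4 -414.7] [ 20.4 160.5] 89.4 [[ 482.5 -424.2  123.3]
 [ 640.  -404.9  132.2]]
```

View pics/w8.png

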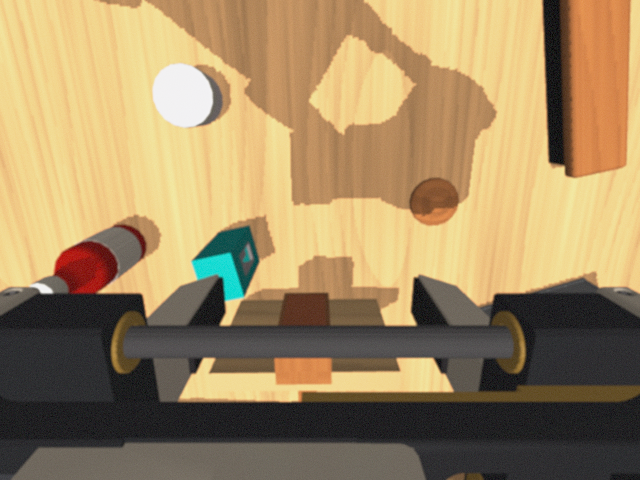

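The wrist view shows the block at (304,340) in front of the board and the turquoise decoy at (228,265), lower and to the side.

step_arm(
  deltas=[
    [0.8,-0.08,-0.012,0,0],
    [0.8,-0.08,-0.012,0,0],
    [0.8,-0.034,-0.005,0,0],
    [0.8,0,0,0.05,0],
    [0.8,0,0,0.05,0],
    [0.8,0,0,0,0],
    [0.8,0,0,0,0],
    [0.8,0,0,0,0],
  ],
)

```text
time: 27.5
tool_pos: [560.8, -386.0, 183.7]
tcp_rot: [3.14, 0.002, 1.548]
contact_force: [1.1, 0.2, 0.0]
grip_width: 73.5
finger_force: 0.0
```

```bash
python3 go.py 561.4 -385.5 122 88.8
```

```text
t 27.5 pos [ 560.8 -386.   183.7] yaw 88.67 rp [3.1395e+00 1.7000e-03] w 73.5 F [1.1 0.2 0. ] shares [0.001  0.0012 0.1233] turn -0.0014
```

step_arm(
  deltas=[
    [0.8,0.001,0.001,0.06,-0.001],
    [0.8,0,0,0.04,0],
    [0.8,0,0,0.022,0],
    [0.8,0,0,0,0],
    [0.8,0,0,0,0],
    [0.8,0,0,0,0],
    [0.8,0,0,0,0],
  ],
)

```text
time: 28.2
tool_pos: [560.9, -386.2, 122.2]
tcp_rot: [3.14, 0.002, 1.548]
contact_force: [0.5, 0.2, 0.5]
grip_width: 73.5
finger_force: 0.0
```

```bash
python3 go.py 561.4 -385.5 122 88.8
```

```text
t 28.2 pos [ 560.9 -386.2  122.2] yaw 88.72 rp [3.1399e+00 1.5000e-03] w 73.5 F [0.5 0.2 0.5] shares [0.0014 0.0009 0.0003] turn -0.0009
```

step_arm(
  deltas=[
    [0.8,0.001,0.001,0,0],
    [0,0,0,0,0],
    [0,0,0,0,0],
    [0,0,0,0,0],
    [0,0,0,0,0],
    [0,0,0,0,0],
    [0,0,0,0,0],
  ],
)

```text
time: 28.9
tool_pos: [561.0, -385.2, 120.8]
tcp_rot: [3.142, 0.0, 1.548]
contact_force: [0.4, 0.5, 0.4]
grip_width: 43.9
finger_force: 29.9
```

```bash
python3 go.py 561.4 -385.5 143 88.8
```

```text
t 28.9 pos [ 561.  -385.2  120.8] yaw 88.72 rp [3.1415 0.    ] w 43.9 F [0.4 0.5 0.4] shares [-0.0005  0.0008 -0.0444] turn -0.0009
```

step_arm(
  deltas=[
    [0,0,0,-0.01,0],
    [0,0,0,-0.012,0],
    [0,0,0,-0.012,0],
    [0,0,0,-0.012,0],
    [0,0,0,0,0],
    [0,0,0,0,0],
    [0,0,0,0,0],
    [0,0,0,0,0],
  ],
)

```text
time: 29.7
tool_pos: [560.8, -385.3, 143.5]
tcp_rot: [-3.141, -0.0, 1.548]
contact_force: [1.1, 0.0, -1.8]
grip_width: 43.9
finger_force: 29.9
```

```bash
python3 go.py 561.4 -365 144 88.8
```

```text
t 29.7 pos [ 560.8 -385.3  143.5] yaw 88.71 rp [-3.1412 -0.    ] w 43.9 F [ 1.1  0.  -1.8] shares [ 0.0406  0.0002 -0.001 ] turn -0.001
```

step_arm(
  deltas=[
    [0,0.006,0,0,0],
    [0,0.008,0,0,0],
    [0,0.008,0,0,0],
    [0,0.008,0,0,0],
    [0,0,0,0,0],
    [0,0,0,0,0],
  ],
)

```text
time: 30.3
tool_pos: [561.4, -370.2, 143.9]
tcp_rot: [3.141, 0.0, 1.549]
contact_force: [0.8, -1.0, -0.5]
grip_width: 43.9
finger_force: 29.9
```

step_arm(
  deltas=[
    [0,0.03,0,0,0],
    [0,0.04,0,-0.02,0],
    [0,0.06,0,-0.04,0.01],
    [0,0.085,0,-0.02,0.01],
    [0,0.085,0,0,0],
    [0,0.085,0,0,0],
    [0,0.085,0,0,0],
    [0,0.085,0,0,0],
  ],
)

```text
time: 31.1
tool_pos: [573.0, -89.8, 184.9]
tcp_rot: [3.141, -0.0, 1.518]
contact_force: [1.5, 0.8, -1.4]
grip_width: 43.9
finger_force: 29.9
```

step_arm(
  deltas=[
    [0,0.085,-0.01,0,0],
    [0,0.085,-0.01,0,0],
    [0,0.08,-0.005,0,0],
    [0,0.04,0,0,0],
    [0,0,0,0,0],
    [0,0,0,0,0],
    [0,0,0,0,0],
  ],
)

```text
time: 31.8
tool_pos: [568.6, 52.0, 184.1]
tcp_rot: [3.141, 0.0, 1.517]
contact_force: [-0.4, -0.5, -1.0]
grip_width: 44.1
finger_force: 29.9
```

```bash
python3 go.py 544.4 62.5 72 86.8
python3 - <<'E'
from m import *
im,d,c=shot('side','s9.png'); m,W=hsvm(im,(45,100,30),(85,255,255),(260,230,410,370),c,d,(36,56)); P=W[m]
(x,y),r=cv2.minEnclosingCircle(np.float32(P[:,:2])); print(m.sum(),x,y,r,P.mean(0))
E
```

```text
t 31.8 pos [568.6  52.  184.1] yaw 86.89 rp [3.1412e+00 4.0000e-04] w 44.1 F [-0.4 -0.5 -1. ] shares [ 0.0184 -0.0494  0.2243] turn 0.0011
512 450.8543395996094 68.0963363647461 27.30457878112793 [448.41680348  70.18402867  44.43205655]
```

View pics/s9.png

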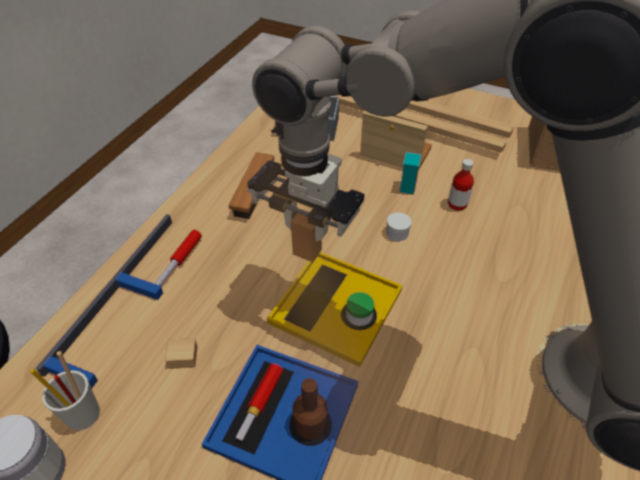

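The side view shows the tin on the yellow round pad at (360,310) and the block hanging upright in the gripper.

step_arm(
  deltas=[
    [0,0.018,-0.049,0,0.001],
    [0,0,0,0.06,0],
    [0,0,0,0.08,0],
    [0,0,0,0.05,0],
    [0,0,0,0,0],
    [0,0,0,0,0],
    [0,0,0,0,0],
    [0,0,0,0,0],
  ],
)

```text
time: 32.65
tool_pos: [545.9, 62.5, 90.4]
tcp_rot: [3.138, -0.0, 1.515]
contact_force: [0.4, -0.2, -0.9]
grip_width: 43.8
finger_force: 29.9
```

```bash
python3 go.py 544.4 62.5 72 86.8
```

```text
t 32.65 pos [545.9  62.5  90.4] yaw 86.8 rp [ 3.1385 -0.    ] w 43.8 F [ 0.4 -0.2 -0.9] shares [-0.0001 -0.003   0.0368] turn 0.0
```

step_arm(
  deltas=[
    [0,0,-0.002,0.018,0],
    [0,0,0,0.01,0],
    [0,0,0,0,0],
    [0,0,0,0,0],
    [0,0,0,0,0],
    [0,0,0,0,0],
  ],
)

```text
time: 33.25
tool_pos: [544.0, 62.8, 74.9]
tcp_rot: [3.141, 0.0, 1.515]
contact_force: [-0.0, 1.4, -1.4]
grip_width: 44.1
finger_force: 29.9
```

```bash
python3 go.py 544.4 62.5 72 86.8
```

```text
t 33.25 pos [544.   62.8  74.9] yaw 86.83 rp [3.1412e+00 1.0000e-04] w 44.1 F [-0.   1.4 -1.4] shares [-0.0005  0.0008  0.0058] turn 0.0003
```

step_arm(
  deltas=[
    [0,0,0.001,0.004,0],
    [0,0,0,0,0],
    [0,0,0,0.002,0],
    [0,0,0,0,0],
    [0,0,0,0,0],
  ],
)

```text
time: 33.75
tool_pos: [544.4, 62.7, 71.9]
tcp_rot: [3.141, 0.0, 1.515]
contact_force: [0.4, -0.6, 0.4]
grip_width: 43.8
finger_force: 29.9
```

step_arm(
  deltas=[
    [0.75,0,0,0,0],
    [0.75,0,0,0,0],
    [0.75,0,0,0,0],
    [0.75,0,0,-0.03,0],
    [0.75,0,0,-0.09,0],
    [0.75,0,0,-0.09,0],
    [0.75,0,0,-0.05,0],
    [0.75,0,0,0,0],
  ],
)

```text
time: 34.55
tool_pos: [546.4, 62.8, 206.0]
tcp_rot: [3.133, -0.0, 1.516]
contact_force: [0.2, 0.4, -0.5]
grip_width: 68.8
finger_force: 0.0
```

step_arm(
  deltas=[
    [0.75,-0.06,0,0,0],
    [0.75,-0.09,0,0,0],
    [0.75,-0.09,0,0,0],
    [0.75,-0.09,0,0,0],
    [0.75,-0.09,0,0,0],
    [0.75,-0.09,0,0,0],
    [0.75,0,0,0,0],
    [0.75,0,0,0,0],
  ],
)

```text
time: 35.35
tool_pos: [529.5, -192.4, 200.5]
tcp_rot: [-3.14, -0.001, 1.513]
contact_force: [-0.1, 0.3, 0.3]
grip_width: 69.0
finger_force: 0.0
```

Run:
```python
from m import *
for cn,roi in(('side',(260,200,410,370)),('top',(235,215,340,325))):
    im,d,c=shot(cn,cn+'F.png'); W=cloud(c,d)
    def top(x,y,r,a,b):
        m=(np.hypot(W[...,0]-x,W[...,1]-y)<r)&(W[...,2]>a)&(W[...,2]<b)&(d>0); p=W[m]
        if len(p)<10: return len(p)
        rc=cv2.minAreaRect(np.float32(p[:,:2])); return len(p),p.mean(0).round(1),np.round(rc[0],1),np.round(rc[1],1),round(rc[2],1)
    print(cn,'block',top(544,61,40,93,102)); print('tin',top(450,66,40,42,52)); print('mallet',top(438,306,40,142,150)); print('white',top(457,-181,40,35,46)); print('gouge',top(533,312,80,16,36))
print(bot.get_obs()['time'])
```

```text
side block (323, array([545.6,  62.3,  95. ]), array([545.4,  62.2]), array([37.9, 44.6]), 88.4)
tin (503, array([450.2,  68. ,  44.9]), array([450.4,  66.8]), array([52.9, 52.4]), 10.7)
mallet (196, array([439.5, 307.9, 144.8]), array([439.8, 307.3]), array([22.4, 23.1]), 25.9)
white (351, array([ 458.3, -178.3,   38.6]), array([ 458.7, -179.7]), array([54.5, 53.4]), 79.4)
gouge (1130, array([541.5, 307.9,  23.7]), array([549.5, 313.4]), array([129.5, 138.2]), 37.8)
top block (211, array([543.3,  60.6,  95. ]), array([543.4,  60.2]), array([35.9, 44.4]), 87.3)
tin (326, array([448.5,  65.7,  44.5]), array([448.7,  65.9]), array([51.8, 51.7]), 21.2)
mallet (82, array([438.4, 304.9, 144.2]), array([438.6, 304.9]), array([22., 23.]), 35.8)
white 0
gouge (492, array([539.5, 299.9,  23.9]), array([550.1, 308.9]), array([139.3, 123.7]), 53.7)
35.45
```

View pics/topF.png

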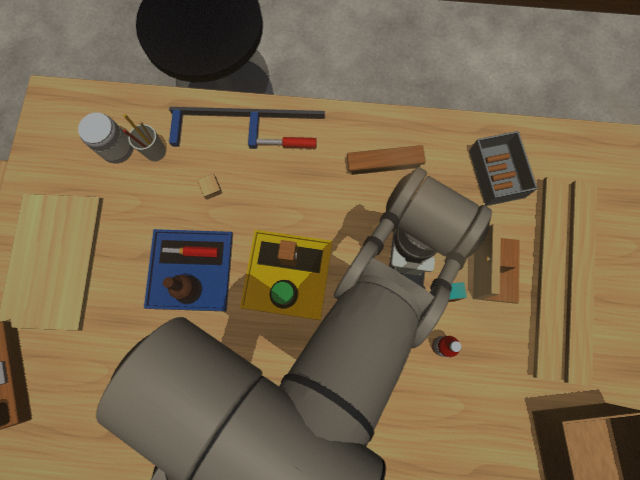

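The final top view shows all four things on their pads: mallet (180,287), gouge (190,252), tin (284,293) and block (288,250). Each is within about 2 mm of its pad's centre, and the gripper is clear.

```bash
python3 -c "
from plant import bot
print(bot.close_job())"
```

```text
the job is handed in; nothing more can be done
None
```

I made up both kits in the order asked and handed the job in at about 35 s: in the last images all four things sat within about 2 mm of their pad centres (the gouge judged from its handle), and I moved neither the white-lidded tin nor the turquoise look-alike.

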